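# Book in a projector light block and hold it in the test beam

## Task

The tall glass light block on the tray is due for its light test. First book it in: turn its can, standing in front of the label reader, so that the label faces the reader squarely, and leave the can standing there. Then pick the block up by its two frosted faces only, fingers never on its clear polished faces, and hold it upright midway between lamp and sensor, centred on the light beam with the polished faces square to it; finish while still holding it there motionless, and do not disturb the other things or bump the reader or the light bench.

Things in the scene. Friction and masses are not known exactly. Their poses are not given: they have to be found in the camera images.
- reader: Fixed label reader: black head 44 x 50 x 40 mm (z 32 to 72 mm) on a steel L bracket and base plate 70 x 60 mm, 86 mm tall overall, fixed to the table. Origin on the table surface directly below the front window; the window looks along the reader's own -x, and all of the reader lies at x above 0 of its frame.
- reader_window (a point): Centre of the reader's front window, 46 mm above the table.
- can: The block's shipping can, loose: upright cylinder, 58 mm diameter, 86 mm tall, about 0.2 kg, aluminium, grey lid, 100 to 115 mm in front of the reader window. Origin: centre of its underside. Barred white label on its +x side over 70 degrees of wall; a 20 mm wide tail of it lies on the lid on that side. Faces the reader when its +x points along the reader's +x. Grip anywhere round the wall.
- can_label (a point): Centre of the label on the can's wall, 29 mm out along the can's +x and 42 mm above its foot.
- tray: White plastic optics tray with dark foam lining, fixed: 130 (x) x 260 (y) mm, rim 16 mm above the table, 4 mm walls; the foam surface is 8 mm above the table. Origin at the centre of its underside. The three optics stand on it 80 mm apart along its y, in any order.
- block: The glass light block, loose: tallest optic on the tray, 30 (x) x 20 (y) x 50 (z) mm, about 80 g, upright. Origin: centre of its underside. Frosted faces: its +y and -y, 20 mm apart; grip these, pads near the middle of the 30 mm width. Clear polished faces: +x and -x, 30 mm apart; light passes along x; not to be touched.
- block_center (a point): Centre of the glass block, 25 mm above its underside.
- face_a: The block's polished face at its +x: the last 3 mm of the glass, bevelled 1 mm back from the frosted faces and from top and bottom. Origin at its centre, 13.5 mm from the block's axis.
- face_b: The same polished face at the block's -x.
- bench: Light bench, fixed: aluminium rail 360 x 40 x 20 mm along its x, origin at the middle of its underside. On posts, facing each other: finned lamp at x -160 to -65 mm, sensor at x +65 to +151 mm; tops 106 mm above the table. The beam runs along x, 85 mm above the table; the gap of 130 mm between lamp and sensor is clear, with only the rail beneath.
- beam_mid (a point): Point on the beam's axis midway between lamp and sensor, 85 mm above the table; its x runs along the beam, z up.
- short_block: Bystander on the tray: glass block 30 x 20 mm like the other but only 22 mm tall, loose. Origin at the centre of its underside.
- lens_cell: Bystander on the tray: lens in a black round cell, about 40 mm diameter, 22 mm tall, loose. Origin at the centre of its underside.
- screwdriver: Bystander: screwdriver lying on the table, loose.
- wrench: Bystander: wrench lying on the table, loose.
- tape_roll: Bystander: roll of brown tape lying flat, 76 mm diameter, 24 mm tall, loose.
- wash_bottle: Bystander: white wash bottle with yellow bent spout, 60 mm diameter, about 172 mm tall, loose.
- screw_jar: Bystander: glass jar with steel cap, 56 mm diameter, 65 mm tall, loose.
There are look-alikes about, which are no part of the job. Leave any blue look-alike of the block alone.

How it is judged:
On the way, in this order (a step that is already met when the one before it is completed fails the run):
1. the can stands in front of the reader with its label facing the window, let go (angle between the x axis of can and the x axis of reader, either way round below 0.35 rad and x of can_label in the frame of reader above -0.11 m and x of can in the frame of reader between -0.138 and -0.082 m and y of can in the frame of reader between -0.03 and 0.03 m and angle between can's own z axis and vertical below 0.1 rad and height (world z) of can below 0.008 m and contact force between can and the arm below 0.1 N and linear speed of can below 0.02 m/s), for 0.3 s.
2. the glass block is lifted clear of the tray in the fingers (height (world z) of block above 0.035 m and contact force between block and the fingers above 0.5 N), for 0.2 s.
At the end, for the whole second after the job is handed in: Block held still in the fingers, upright and square to the beam within 7 deg, centre within 25 mm of midway, 6 mm sideways and 10 mm in height of the beam, clear of the bench. Can released, upright, 82-138 mm before the window, 30 mm of its centre line, label facing it within 20 deg (angle between the x axis of can and the x axis of reader, either way round below 0.35 rad and x of can_label in the frame of reader above -0.11 m and x of can in the frame of reader between -0.138 and -0.082 m and y of can in the frame of reader between -0.03 and 0.03 m and angle between can's own z axis and vertical below 0.1 rad and height (world z) of can below 0.008 m and contact force between can and the arm below 0.1 N and x of block_center in the frame of beam_mid between -0.025 and 0.025 m and y of block_center in the frame of beam_mid between -0.006 and 0.006 m and z of block_center in the frame of beam_mid between -0.01 and 0.01 m and angle between the x axis of block and the x axis of bench, either way round below 0.12 rad and angle between block's own z axis and vertical below 0.12 rad and linear speed of block below 0.02 m/s and contact force between block and the fingers above 1 N and contact force between block and bench below 0.1 N); the arm keeps its last pose, push and grip.
It fails at once if a finger touches a polished face of the glass block (contact force between any of face_a, face_b and the arm above 0.3 N).
It fails at once if the reader or the light bench is bumped (over 3 N) by the arm or by the block (contact force between the arm and reader above 3 N or contact force between any of the arm, block and bench above 3 N).
It fails at once if another thing on the table or tray is moved by more than 20 mm (distance of any of short_block, lens_cell, screwdriver, wrench, tape_roll, wash_bottle, screw_jar from where it was at the start of the episode above 0.02 m).
It also fails if it takes over 67 s, if anything falls off the work surface, if the arm or the gripper's body presses on something with over 40 N, if the wrist force passes 120 N, or if a joint passes its speed limit or range.

## Robot

A 7-joint arm with a two-finger parallel gripper is mounted at the origin on the work surface. World frame = base frame: x ahead of the robot, y to its left, z up, the work surface at z = 0. Lengths are in m, angles in rad, forces in N, time in s.
With the tool pointing down it reaches from about 0.425 to 0.95 m from the base axis. Payload 4.7 kg.
Tool frame: the origin (TCP) lies midway between the tips of the shut fingers; the grasp point (between the pads) lies 19 mm behind it; z points along the fingers, y is the line along which they close (so a half turn about z gives the same grasp; the last joint's range is limited). The gripper opens to 87 mm and grips with 3 to 60 N. Pads are 19 mm wide; open, the fingers measure 117 mm over their backs; the gripper's body (75 mm by 190 mm) begins 51 mm behind the grasp point.
Start: joints at [-1.251, 0.469, -0.049, 1.532, 0.024, 1.141, -0.082], TCP at [0.231, 0.634, 0.223] pointing down, gripper open.
Joint ranges: [-2.59, 2.59], [-0.33, 1.99], [-1.39, 1.29], [0.1, 2.45], [-1.04, 4.18], [0.21, 1.99], [-2.66, 2.66]. Speed limits (rad/s): [2.57, 2.57, 3.14, 3.14, 3.14, 3.14, 3.14].

## Interface

Orientations are given as a unit quaternion [x, y, z, w].
In Python, from station import bot gives the robot as it stands.
- The arm moves only by the tool step_hand, called after "Call:" as name(argument=value, ...), one argument or row to a line, values as JSON. Schema: {"type":"object","properties":{"offsets":{"type":"string"},"only":{"type":"string"},"quiet":{"type":"boolean"},"lines":{"type":"string"}},"required":["offsets"],"additionalProperties":false}. offsets is a string of 1 to 8 rows, parted by a bar, with the numbers parted by spaces; each row has 7 numbers: a rotation vector rx, ry, rz in rad, then dx, dy, dz in units of 20 mm, then the opening from 0.0 (shut) to 1.0 (fully open); each row is the pose to reach, as a shift and turn from the pose commanded when the call began, along the tool's axes at that moment; what a row does not reach only later rows make up. A row lasts 1/12 s, in which the tool goes at most 0.0417 m and 0.125 rad, less where a joint would pass 70% of its speed; a pose out of reach is approached as far as the arm can. The fingers move at their own pace and stop on an object; the grip force is fixed at half the most. Time passes only in rows, so rows that do not move let the fingers close. The tool returns the time, the measured TCP pose, the force, the opening and the grip force at its end. only (a regular expression) keeps the lines of the reply that match it, lines (a string "A,B") keeps lines A to B, and quiet returns only ok. Input that does not fit is refused with a message, and nothing moves.
- bot.get_obs(): the state, without advancing time (a new reading comes with each control period).
- bot.snapshot(name): name is "scene" or "top" or "wrist"; returns the picture (480x640x3 uint8, red, green, blue); there is no depth.
- bot.camera_params(name): a dict with "camera_matrix" (3x3 intrinsics, pixels), "R" (3x3) and "t" (3): a world point X has camera coordinates R X + t. Camera axes: x right, y down, z forward; pixel columns grow to the right and rows downward; lengths in m; the calibration is good to about 2 mm. A picture is of the moment at which its call begins: read the wrist's pose just before it. camera_params takes no time and is no camera call; for the wrist camera it gives the pose at the moment of the call.
- bot.finish_job(): hands the job in; it is judged then, once.
The state is a dict: "clock": time; "joint_positions": joint angles; "qd": joint speeds; "joint_torque": joint torques, N m; "position": TCP position; "orientation": TCP orientation; "contact_force": force on the tool from outside, world axes, zero at the start; "torque": the same for the moment, N m; "opening": opening from 0.0 (shut) to 1.0 (fully open); "grip_force": force on a finger pad.
Only numpy, scipy, OpenCV 4.12 (cv2) and the standard library are available. Lean on these libraries where they do the work, as an engineer would, in place of code of your own. Each camera call takes 0.05 s, during which the arm holds its last target. There are 200 camera calls.

## Working session

There is one attempt and no reset: what is moved stays moved. The work goes in short steps, Python scripts to look and compute and a tool call to move; the robot and the scene stay as the last step left them, time stands still between calls to the robot, and variables do not carry over. Pictures are saved under pics/ and viewed, at most 10 in all, crops included, and the job is handed in when it is done.

```bash
mkdir -p pics; ls; cat > h.py <<'E'
from station import bot
import numpy as np, cv2
def snap(n,f):
    im=bot.snapshot(n); cv2.imwrite('pics/'+f,cv2.cvtColor(im,cv2.COLOR_RGB2BGR)); return im
def onplane(p,uv,z):
    K,R,t=[np.array(p[k],float) for k in("camera_matrix","R","t")]
    d=R.T@np.linalg.inv(K)@np.array([uv[0],uv[1],1.]); c=-R.T@t.ravel()
    return c+d*(z-c[2])/d[2]
def proj(p,X):
    K,R,t=[np.array(p[k],float) for k in("camera_matrix","R","t")]
    q=K@(R@np.array(X,float)+t.ravel()); return q[:2]/q[2]
def tri(ps,uvs):
    A=[];b=[]
    for p,uv in zip(ps,uvs):
        K,R,t=[np.array(p[k],float) for k in("camera_matrix","R","t")]
        d=R.T@np.linalg.inv(K)@np.array([uv[0],uv[1],1.]); d/=np.linalg.norm(d); c=-R.T@t.ravel()
        M=np.eye(3)-np.outer(d,d); A.append(M); b.append(M@c)
    return np.linalg.lstsq(np.vstack(A),np.hstack(b),rcond=None)[0]
E
python3 - <<'E'
from h import *
snap('top','top1.png'); snap('scene','scene1.png')
for n in('top','scene','wrist'):
    p=bot.camera_params(n); R=np.array(p['R']); print(n,np.round(p['camera_matrix'],1).tolist(),np.round(R,3).tolist(),np.round(-R.T@np.ravel(p['t']),3))
o=bot.get_obs(); print(o['position'],o['orientation'],o['opening'],o['clock'])
E
```

```text
pics
top [[445.3, 0.0, 321.1], [0.0, 445.3, 248.5], [0.0, 0.0, 1.0]] [[0.11, -0.994, -0.001], [-0.967, -0.107, -0.231], [0.23, 0.027, -0.973]] [ 0.325 -0.081  1.196]
scene [[541.5, 0.0, 327.5], [0.0, 541.5, 229.8], [0.0, 0.0, 1.0]] [[-0.545, 0.839, -0.011], [0.618, 0.392, -0.681], [-0.566, -0.378, -0.732]] [1.202 0.354 0.898]
wrist [[416.7, 0.0, 320.5], [0.0, 416.7, 240.9], [0.0, 0.0, 1.0]] [[0.343, 0.939, -0.001], [0.896, -0.327, 0.299], [0.281, -0.103, -0.954]] [0.154 0.662 0.385]
[0.23050778 0.63383528 0.22157303] [ 1.73510723e-01  9.84831561e-01 -9.00052337e-04 -1.25041889e-04] 0.9998388486132911 0.1
```

View pics/top1.png

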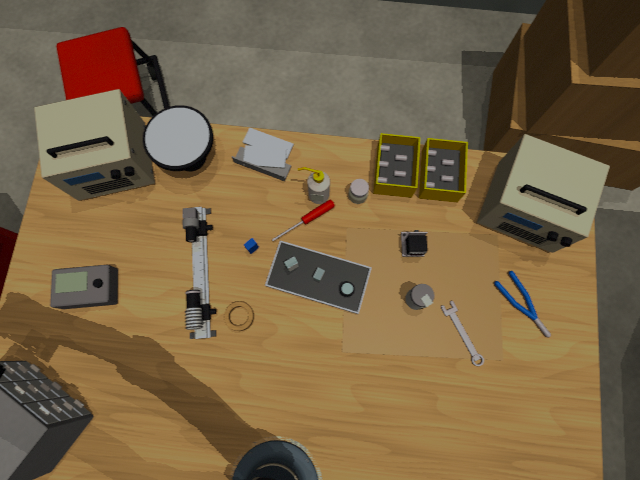

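View pics/scene1.png

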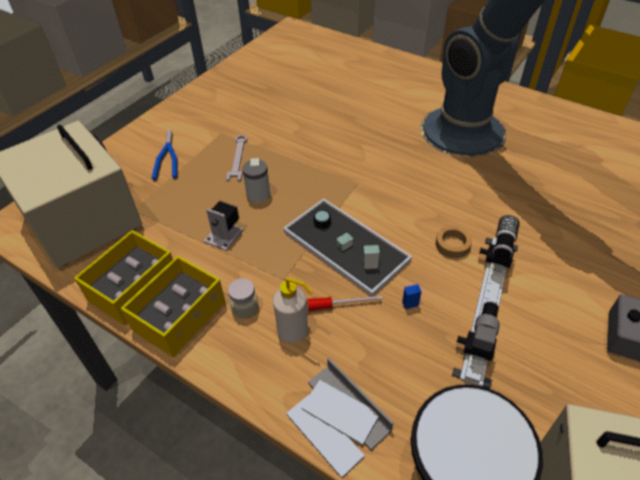

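The top view shows the can lid near (421,296), with the label tail to its lower right. The reader is at (414,243), the tall block at (291,264) and the bench runs from (195,210) to (203,335). I'll enlarge the crops to measure these more accurately.

```bash
python3 - <<'E'
from h import *
T=cv2.imread('pics/top1.png');S=cv2.imread('pics/scene1.png')
def c(I,x,y,w,h,s): return cv2.resize(I[y:y+h,x:x+w],None,fx=s,fy=s,interpolation=cv2.INTER_CUBIC)
a=c(T,390,220,66,100,6)[:, :396]   # 396x600? 
b=c(T,170,196,50,150,4)            #200x600
d=c(S,190,150,100,110,4)[:300,:200]
W=np.zeros((600,800,3),np.uint8)
W[:,:396]=a; W[:,400:600]=b
W[:400,600:800]=c(T,270,240,50,100,4)[:400]
cv2.imwrite('pics/c1.png',W)
p=bot.camera_params('top')
for n,uv,z in(('can',(421,296),.086),('read',(415,243),.072),('block',(292,263),.058),('lampend',(200,318),.1),('sens',(196,222),.1),('railA',(203,207),.02),('railB',(205,337),.02),('traymid',(319,277),.016),('jar',(359,190),.065),('bottle',(318,185),.1)):
    print(n,onplane(p,uv,z).round(3))
E
```

```text
can [ 0.493 -0.312  0.086]
read [ 0.631 -0.292  0.072]
block [0.546 0.021 0.058]
lampend [0.378 0.223 0.1  ]
sens [0.618 0.276 0.1  ]
railA [0.684 0.29  0.02 ]
railB [0.335 0.224 0.02 ]
traymid [ 0.524 -0.052  0.016]
jar [ 0.764 -0.134  0.065]
bottle [ 0.752 -0.024  0.1  ]
```

View pics/c1.png

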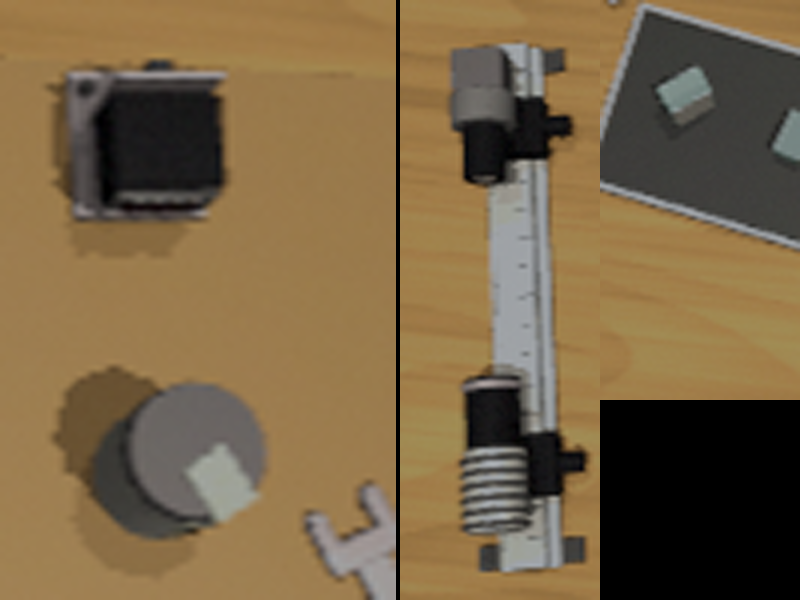

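The rows are not in the units I measure in: shifts go in units of 20 mm. I convert before sending: -0.39 m is -19.5, -0.373 m is -18.65.

```bash
cat >> h.py <<'E'
from scipy.spatial.transform import Rotation as Ro
def togo(X,yaw=None):
    "shift in tool axes to world X; yaw=world heading wanted of tool y, tool down"
    o=bot.get_obs(); R=Ro.from_quat(o['orientation']); d=R.inv().apply(np.array(X)-o['position'])
    r=None
    if yaw is not None:
        y=np.array([np.cos(yaw),np.sin(yaw),0]); z=np.array([0,0,-1.]); W=np.column_stack([np.cross(y,z),y,z])
        r=(R.inv()*Ro.from_matrix(W)).as_rotvec().round(4)
    print('rotvec',r,'shift',d.round(4),'len',np.linalg.norm(d).round(3),'pos',o['position'].round(4),'toolY',np.degrees(np.arctan2(*R.as_matrix()[[1,0],1])).round(2),'j',o['joint_positions'].round(2),'t',round(o['clock'],2))
E
```

Call:
step_hand(
  offsets="0 0 0.9 -19.5 -18.65 -1.5 1 | 0 0 0.9 -19.5 -18.65 -1.5 1 | 0 0 0.9 -19.5 -18.65 -1.5 1 | 0 0 0.9 -19.5 -18.65 -1.5 1 | 0 0 0.9 -19.5 -18.65 -1.5 1 | 0 0 0.9 -19.5 -18.65 -1.5 1 | 0 0 0.9 -19.5 -18.65 -1.5 1 | 0 0 0.9 -19.5 -18.65 -1.5 1",
)

```text
clock: 0.77
position: [0.3784, 0.3338, 0.2409]
orientation: [0.586, 0.81, -0.0, -0.0]
contact_force: [-0.2, 1.0, -0.5]
opening: 0.999
grip_force: 0.0
```

```bash
python3 -c "
from h import *
togo((.47,.15,.25),np.radians(18))"
```

```text
rotvec [-0.0004  0.      0.0034] shift [-0.2032  0.0296 -0.0091] len 0.206 pos [0.3784 0.3338 0.2409] toolY 18.19 j [-1.    0.17  0.23  1.92 -0.04  1.06 -0.44] t 0.77
```

Call:
step_hand(
  offsets="0 0 0 -10 1.5 -0.5 1 | 0 0 0 -10 1.5 -0.5 1 | 0 0 0 -10 1.5 -0.5 1 | 0 0 0 -10 1.5 -0.5 1 | 0 0 0 -10 1.5 -0.5 1 | 0 0 0 -10 1.5 -0.5 1",
)

```text
clock: 1.27
position: [0.4728, 0.1476, 0.2516]
orientation: [0.59, 0.808, -0.0, 0.002]
contact_force: [-0.1, 0.7, 1.0]
opening: 0.998
grip_force: 0.0
```

```bash
python3 - <<'E'
from h import *
import json
p=bot.camera_params('wrist'); snap('wrist','w1.png')
json.dump({k:np.array(v).tolist() for k,v in p.items()},open('w1.json','w'))
togo((.42,-.2,.25),np.radians(-25))
for n,X in(('block',(.546,.021,.058)),('short',(.52,-.055,.03)),('beam',(.5,.25,.085))): print(n,proj(p,X))
E
```

```text
rotvec [7.000e-04 7.000e-04 7.498e-01] shift [-0.3186 -0.1571  0.0014] len 0.355 pos [0.4712 0.1515 0.2512] toolY 17.96 j [-0.73  0.14  0.38  1.93 -0.06  1.08 -0.02] t 1.32
block [351.12193016 351.06595575]
short [304.04810772 388.62761691]
beam [394.85444125 100.2541176 ]
```

View pics/w1.png

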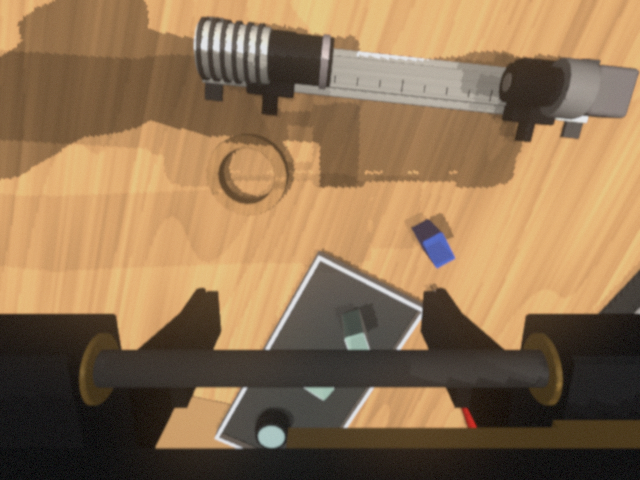

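The wrist view shows the lamp's front edge at (333,62), the sensor's front at (505,83) and the block near (355,325). Next I'll move over to the can.

Call:
step_hand(
  offsets="0 0 1.05 -10 -4 0 1 | 0 0 1.05 -10 -4 0 1 | 0 0 1.05 -10 -4 0 1 | 0 0 1.05 -10 -4 0 1 | 0 0 1.05 -10 -4 0 1 | 0 0 1.05 -10 -4 0 1 | 0 0 1.05 -10 -4 0 1 | 0 0 1.05 -10 -4 0 1",
)

```text
clock: 1.98
position: [0.4569, -0.059, 0.2508]
orientation: [0.903, 0.429, -0.0, -0.0]
contact_force: [-0.1, 1.0, 0.2]
opening: 1.004
grip_force: 0.0
```

```bash
python3 - <<'E'
from h import *
togo((.44,-.25,.25),np.radians(-105))
p=bot.camera_params('top')
a=onplane(p,(423,295),.086);b=onplane(p,(430,304.7),.086);print(a,b,np.degrees(np.arctan2(*(b-a)[[1,0]])))
E
```

```text
rotvec [-9.0000e-04  3.0000e-04  1.1477e+00] shift [-0.1586  0.1078  0.0006] len 0.192 pos [ 0.4569 -0.059   0.2508] toolY -39.24 j [-0.54  0.08  0.63  2.01 -0.05  1.07 -0.58] t 1.98
[ 0.49583693 -0.31723309  0.086     ] [ 0.47355399 -0.33592573  0.086     ] -140.00750347568322
```

Call:
step_hand(
  offsets="0 0 1.15 -8 5.5 0 1 | 0 0 1.15 -8 5.5 0 1 | 0 0 1.15 -8 5.5 0 1 | 0 0 1.15 -8 5.5 0 1 | 0 0 1.15 -8 5.5 0 1 | 0 0 1.15 -8 5.5 0 1 | 0 0 1.15 -8 5.5 0 1 | 0 0 1.15 -8 5.5 0 1",
)

```text
clock: 2.65
position: [0.4428, -0.252, 0.2505]
orientation: [0.998, -0.056, -0.0, -0.0]
contact_force: [-0.8, 0.0, -0.3]
opening: 1.0
grip_force: 0.0
```

Call:
step_hand(
  offsets="0 0 0.18 0 0 0 1 | 0 0 0.18 0 0 0 1 | 0 0 0.18 0 0 0 1",
)

```text
clock: 2.9
position: [0.4431, -0.2513, 0.2505]
orientation: [0.99, -0.142, -0.001, -0.0]
contact_force: [0.6, 0.2, -0.2]
opening: 1.003
grip_force: 0.0
```

```bash
python3 - <<'E'
from h import *
import json
p=bot.camera_params('wrist'); snap('wrist','w2.png')
json.dump({k:np.array(v).tolist() for k,v in p.items()},open('w2.json','w'))
togo((.4958,-.317,.25),np.radians(-105))
E
```

```text
rotvec [-0.0005  0.001  -0.0218] shift [0.069  0.0482 0.0005] len 0.084 pos [ 0.443  -0.2514  0.2505] toolY -106.25 j [-0.36  0.23  0.96  1.92 -0.21  1.09 -1.18] t 2.95
```

View pics/w2.png

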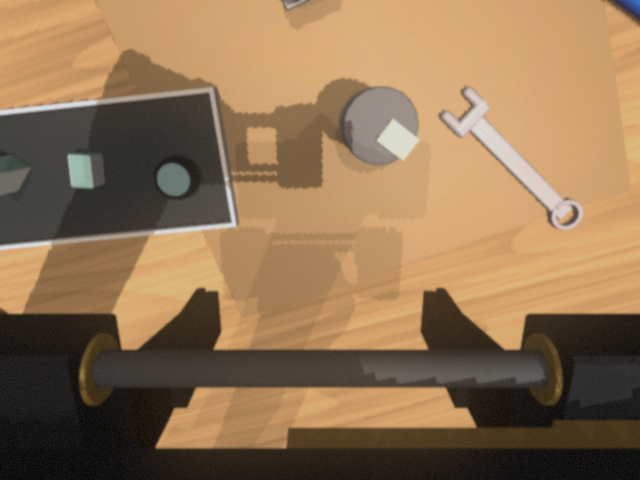

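The can lid is centred at (381,124), with the label tail running towards about (399,140). I'll triangulate the can and work out the reader's axis.

```bash

python3 - <<'E'
from h import *
import json
w=json.load(open('w2.json'));p=bot.camera_params('top');s=bot.camera_params('scene')
c=tri([w,p],[(381,124),(423,295)]);print('lid',c)
a=onplane(w,(381,124),.086);b=onplane(w,(399.5,140.5),.086);print(a,'label',np.degrees(np.arctan2(*(b-a)[[1,0]])))
f=lambda u,v:(390+u/6,220+v/6)
for n,u,v,z in(('frontL',120,192,.072),('frontR',208,192,.072),('backL',105,85,.072),('backR',222,88,.072),('bL',72,216,0.003),('bR',206,214,.003),('tL',68,74,.003),('tR',226,74,.08),('tL8',80,74,.086)): print(n,onplane(p,f(u,v),z).round(4))
# enlarged crop of reader in scene + top edges
S=cv2.imread('pics/scene1.png');T=cv2.imread('pics/top1.png');W=np.zeros((600,800,3),np.uint8)
W[:,:400]=cv2.resize(S[185:260,200:250],(400,600),interpolation=cv2.INTER_CUBIC)
W[:400,400:]=cv2.resize(T[225:265,395:435],(400,400),interpolation=cv2.INTER_CUBIC)
cv2.imwrite('pics/c2.png',W)
togo((.4958,-.317,.12),np.radians(-105))
E
```

```text
lid [ 0.49885741 -0.31878062  0.07051072]
[ 0.50062349 -0.31513548  0.086     ] label -146.066572752503
frontL [ 0.606  -0.2803  0.072 ]
frontR [ 0.6101 -0.3181  0.072 ]
backL [ 0.653  -0.2708  0.072 ]
backR [ 0.6573 -0.3215  0.072 ]
bL [ 0.6096 -0.2715  0.003 ]
bR [ 0.6172 -0.3323  0.003 ]
tL [ 0.6766 -0.2651  0.003 ]
tR [ 0.6614 -0.3212  0.08  ]
tL8 [ 0.6527 -0.2574  0.086 ]
rotvec [-0.0005  0.001  -0.0218] shift [0.0691 0.0483 0.1305] len 0.155 pos [ 0.443  -0.2514  0.2505] toolY -106.25 j [-0.36  0.23  0.96  1.92 -0.21  1.09 -1.18] t 2.95
```

View pics/c2.png

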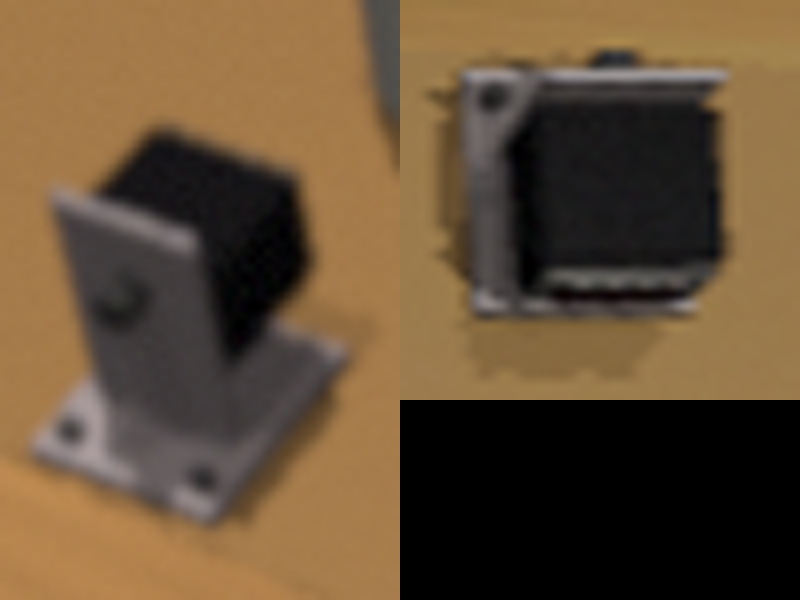

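The reader faces about +6° and the label about -144°, so the can needs to turn about +150°. I'll descend over the can now.

Call:
step_hand(
  offsets="0 0 0 3.55 2.325 2.5 1 | 0 0 0 3.55 2.325 2.5 1 | 0 0 0 3.55 2.325 2.5 1 | 0 0 0 3.55 2.325 6 1 | 0 0 0 3.55 2.325 6 1 | 0 0 0 3.55 2.325 8 1 | 0 0 0 3.55 2.325 9.5 1 | 0 0 0 3.55 2.325 10.25 1",
)

```text
clock: 3.62
position: [0.4958, -0.3148, 0.0415]
orientation: [0.99, -0.142, -0.003, -0.002]
contact_force: [0.4, 0.6, -0.4]
opening: 1.001
grip_force: 0.0
```

Call:
step_hand(
  offsets="0 0 0 0 0 0 1 | 0 0 0 0 0 0 0.5 | 0 0 0 0 0 0 0 | 0 0 0 0 0 0 0 | 0 0 0 0 0 0 0 | 0 0 0 0 0 0 0",
)

```text
clock: 4.12
position: [0.4983, -0.3176, 0.0472]
orientation: [0.99, -0.143, 0.001, -0.0]
contact_force: [1.3, 1.7, 0.8]
opening: 0.707
grip_force: 0.5
```

Call:
step_hand(
  offsets="0 0 0 0 0 0 0 | 0 0 0 0 0 0 0 | 0 0 0 0 0 0 0 | 0 0 0 0 0 0 0",
)

```text
clock: 4.45
position: [0.4982, -0.3174, 0.0469]
orientation: [0.99, -0.143, 0.001, -0.0]
contact_force: [-0.8, 1.8, 6.7]
opening: 0.662
grip_force: 30.0
```

Call:
step_hand(
  offsets="0 0 -0.1 0 0 0 0 | 0 0 -0.2 0 0 0 0 | 0 0 -0.3 0 0 0 0 | 0 0 -0.4 0 0 0 0 | 0 0 -0.5 0 0 0 0 | 0 0 -0.6 0 0 0 0 | 0 0 -0.7 0 0 0 0 | 0 0 -0.8 0 0 0 0",
)

```text
clock: 5.12
position: [0.4985, -0.3174, 0.0469]
orientation: [0.967, 0.256, 0.001, 0.0]
contact_force: [1.3, 2.0, 4.9]
opening: 0.658
grip_force: 30.0
```

```bash
python3 -c "
from h import *
togo((.498,-.317,.047),np.radians(44))"
```

```text
rotvec [ 2.300e-03 -6.000e-04 -1.821e+00] shift [-0.0002 -0.0006 -0.0001] len 0.001 pos [ 0.4985 -0.3174  0.0469] toolY -60.33 j [ 0.12  0.58  0.51  1.91 -0.41  0.75 -0.19] t 5.12
```

Call:
step_hand(
  offsets="0 0 -0.12 0 0 0 0 | 0 0 -0.24 0 0 0 0 | 0 0 -0.36 0 0 0 0 | 0 0 -0.48 0 0 0 0 | 0 0 -0.6 0 0 0 0 | 0 0 -0.72 0 0 0 0 | 0 0 -0.84 0 0 0 0 | 0 0 -0.92 0 0 0 0",
)

```text
clock: 5.78
position: [0.4978, -0.3175, 0.0469]
orientation: [0.752, 0.659, 0.0, 0.0]
contact_force: [0.1, 1.6, 5.5]
opening: 0.661
grip_force: 30.0
```

Call:
step_hand(
  offsets="0 0 -0.12 0 0 0 0 | 0 0 -0.24 0 0 0 0 | 0 0 -0.36 0 0 0 0 | 0 0 -0.48 0 0 0 0 | 0 0 -0.6 0 0 0 0 | 0 0 -0.72 0 0 0 0 | 0 0 -0.84 0 0 0 0 | 0 0 -0.9 0 0 0 0",
)

```text
clock: 6.45
position: [0.4976, -0.3181, 0.0469]
orientation: [0.391, 0.92, -0.0, 0.0]
contact_force: [-0.7, 0.8, 4.9]
opening: 0.661
grip_force: 30.0
```

```bash
python3 -c "
from h import *
togo((.498,-.317,.047),np.radians(44))"
```

```text
rotvec [ 0.0002  0.0009 -0.0016] shift [ 0.0005  0.0011 -0.0001] len 0.001 pos [ 0.4976 -0.3181  0.0469] toolY 43.91 j [ 0.48  0.54  0.03  1.89 -0.02  0.71  1.28] t 6.45
```

Call:
step_hand(
  offsets="0 0 0 0 0 0 0.4 | 0 0 0 0 0 0 0.75 | 0 0 0 0 0 0 1 | 0 0 0 0 0 0 1 | 0 0 0 0 0 0 1 | 0 0 0 0 0 0 1",
)

```text
clock: 6.95
position: [0.4973, -0.3175, 0.0457]
orientation: [0.393, 0.919, -0.0, -0.0]
contact_force: [0.3, -0.3, 0.2]
opening: 0.94
grip_force: 0.0
```

Call:
step_hand(
  offsets="0 0 0 0 0 -1.5 1 | 0 0 0 0 0 -3 1 | 0 0 0 0 0 -5 1 | 0 0 0 -1 -0.5 -7 1 | 0 0 0 -2 -1.5 -8.5 1 | 0 0 0 -3 -2 -10 1 | 0 0 0 -3.5 -2.5 -10 1 | 0 0 0 -3.5 -2.5 -10 1",
)

```text
clock: 7.62
position: [0.5093, -0.4075, 0.2482]
orientation: [0.396, 0.918, -0.002, 0.003]
contact_force: [0.0, -0.4, -1.0]
opening: 1.001
grip_force: 0.0
```

```bash
python3 - <<'E'
from h import *
import json
p=bot.camera_params('wrist'); w=snap('wrist','w3.png'); t=snap('top','top2.png')
json.dump({k:np.array(v).tolist() for k,v in p.items()},open('w3.json','w'))
W=np.zeros((480,800,3),np.uint8); W[:,:500]=w[:,140:][:,:500]; W[:300,500:]=cv2.resize(t[230:330,370:470],(300,300),interpolation=cv2.INTER_CUBIC)
cv2.imwrite('pics/c3.png',W[:,:,::-1])
togo((.498,-.317,.047),np.radians(44))
E
```

```text
rotvec [ 0.     -0.0023 -0.0067] shift [0.0689 0.0509 0.198 ] len 0.216 pos [ 0.509  -0.4023  0.2448] toolY 43.62 j [ 0.56  0.41  0.07  1.58 -0.03  1.16  1.39] t 7.72
```

View pics/c3.png

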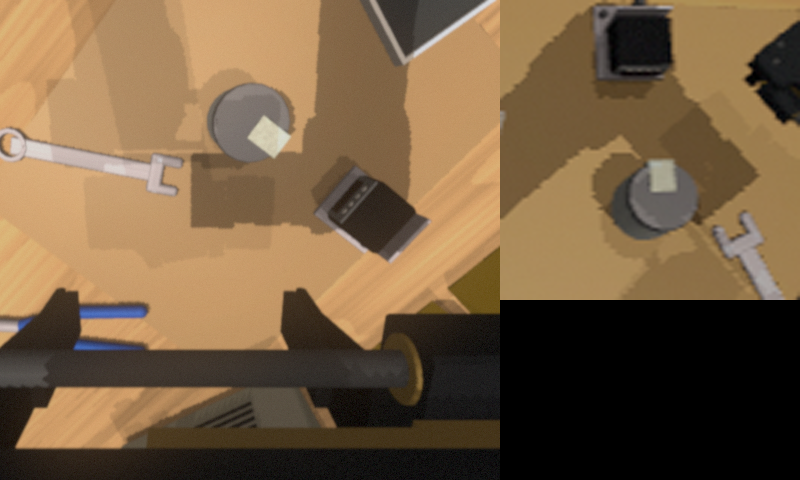

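The label tail points at the reader to within a few degrees: the can is at (251,122), the tail at (270,138) and the reader at (370,210). The can step is done. Next is a view of the block.

```bash
python3 -c "
from h import *
togo((.584,-.026,.25),np.radians(39))"
```

```text
rotvec [-0.0001 -0.0023  0.0806] shift [ 0.2207  0.3139 -0.0047] len 0.384 pos [ 0.509  -0.4023  0.2448] toolY 43.62 j [ 0.56  0.41  0.07  1.58 -0.03  1.16  1.39] t 7.72
```

Call:
step_hand(
  offsets="0 0 0.08 11 15.7 -0.25 0.6 | 0 0 0.08 11 15.7 -0.25 0.6 | 0 0 0.08 11 15.7 -0.25 0.6 | 0 0 0.08 11 15.7 -0.25 0.6 | 0 0 0.08 11 15.7 -0.25 0.6 | 0 0 0.08 11 15.7 -0.25 0.6 | 0 0 0.08 11 15.7 -0.25 0.6 | 0 0 0.08 11 15.7 -0.25 0.6",
)

```text
clock: 8.38
position: [0.5735, -0.072, 0.2488]
orientation: [0.429, 0.903, -0.0, -0.002]
contact_force: [0.7, -0.7, -0.2]
opening: 0.609
grip_force: 0.0
```

```bash
python3 -c "
from h import *
togo((.584,-.026,.25),np.radians(39))"
```

```text
rotvec [-0.002  -0.0029  0.0038] shift [ 0.029   0.0372 -0.0012] len 0.047 pos [ 0.5735 -0.072   0.2488] toolY 39.22 j [ 0.1   0.29 -0.06  1.73  0.02  1.12  0.72] t 8.38
```

Call:
step_hand(
  offsets="0 0 0 0 0 0 0.6 | 0 0 0 0 0 0 0.6 | 0 0 0 0 0 0 0.6",
)

```text
clock: 8.63
position: [0.5739, -0.0749, 0.249]
orientation: [0.429, 0.903, -0.001, -0.001]
contact_force: [-0.3, -0.5, -0.3]
opening: 0.603
grip_force: 0.0
```

```bash
python3 - <<'E'
from h import *
import json
p=bot.camera_params('wrist'); w=snap('wrist','w4.png')
json.dump({k:np.array(v).tolist() for k,v in p.items()},open('w4.json','w'))
E
```

Call:
step_hand(
  offsets="0 0 0 1.5 3.5 0 0.6 | 0 0 0 1.5 3.5 0 0.6 | 0 0 0 1.5 3.5 0 0.6 | 0 0 0 1.5 3.5 0 0.6 | 0 0 0 1.5 3.5 0 0.6",
)

```text
clock: 9.1
position: [0.6099, -0.0104, 0.2497]
orientation: [0.431, 0.902, -0.001, -0.0]
contact_force: [0.1, 0.6, -0.3]
opening: 0.601
grip_force: 0.0
```

```bash
python3 - <<'E'
from h import *
import json
p=bot.camera_params('wrist'); w=snap('wrist','w5.png')
json.dump({k:np.array(v).tolist() for k,v in p.items()},open('w5.json','w'))
q=json.load(open('w4.json')); a=cv2.imread('pics/w4.png')
W=np.zeros((600,800,3),np.uint8)
for i,(im,P) in enumerate(((a,q),(w[:,:,::-1],p))):
    u,v=proj(P,(.546,.021,.04)); x=int(np.clip(u-50,0,540));y=int(np.clip(v-65,0,330)); print(u,v,x,y)
    W[:,i*400:i*400+400]=cv2.resize(im[y:y+150,x:x+100],(400,600),interpolation=cv2.INTER_CUBIC)
cv2.imwrite('pics/c4.png',W)
togo((.546,.021,.1),np.radians(39))
E
```

```text
365.9162598094628 98.8214031843401 315 33
285.1736534827283 131.81822725260298 235 66
rotvec [-0.0017  0.0002 -0.0019] shift [ 0.065  -0.0294  0.1499] len 0.166 pos [ 0.6099 -0.011   0.2499] toolY 38.89 j [ 0.01  0.34 -0.08  1.66  0.03  1.14  0.6 ] t 9.15
```

View pics/c4.png

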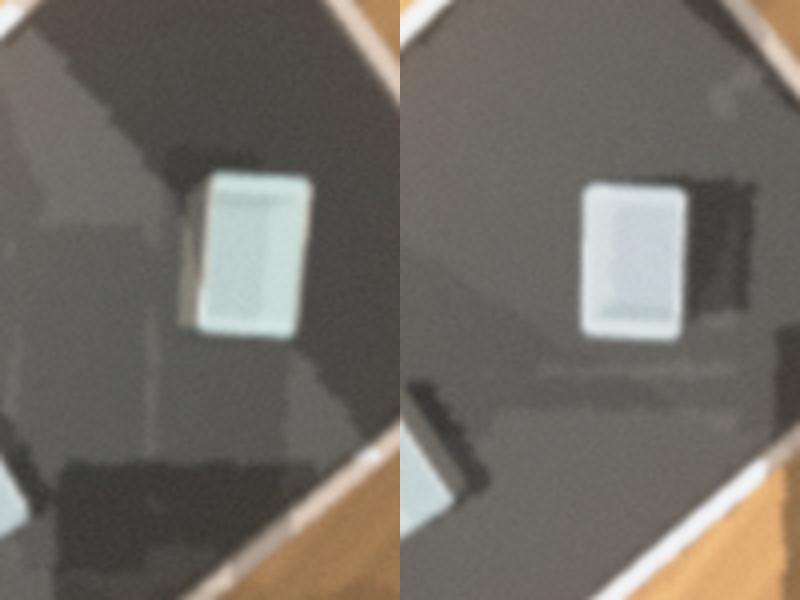

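The block's top face shows in both views: corners at crop (210,173)-(298,337) on the left and (582,183)-(682,340) on the right.

```bash

cat > b.py <<'E'
from h import *
import json
q=json.load(open('w4.json'));p=json.load(open('w5.json'))
A=np.array([(210,173),(312,178),(298,337),(198,335)])/4+(315,33)
B=(np.array([(582,183),(686,187),(682,340),(582,336)])-(400,0))/4+(235,66)
C=tri([q,p],[A.mean(0),B.mean(0)]);print('C',C.round(4))
for P,Q in((q,A),(p,B)):
    X=np.array([onplane(P,u,.058) for u in Q]); l=(X[0]+X[1]-X[2]-X[3])/2; m=(X[1]+X[2]-X[0]-X[3])/2
    print(X.mean(0).round(4),np.linalg.norm(l).round(4),np.linalg.norm(m).round(4),'x ang',np.degrees(np.arctan2(l[1],l[0])).round(1),'y ang',np.degrees(np.arctan2(m[1],m[0])).round(1))
E
python3 b.py
python3 -c "
from h import *
togo((.546,.021,.1),np.radians(39))"
```

```text
C [0.5517 0.027  0.0583]
[0.552  0.0268 0.058 ] 0.0305 0.0203 x ang 126.6 y ang 37.3
[0.5517 0.0269 0.058 ] 0.0305 0.021 x ang 127.0 y ang 36.7
rotvec [-0.0017  0.0002 -0.0019] shift [ 0.065  -0.0294  0.1499] len 0.166 pos [ 0.6099 -0.011   0.2499] toolY 38.89 j [ 0.01  0.34 -0.08  1.66  0.03  1.14  0.6 ] t 9.15
```

Call:
step_hand(
  offsets="0 0 0.033 3.3 -1.07 1.5 0.6 | 0 0 0.033 3.3 -1.07 3 0.6 | 0 0 0.033 3.3 -1.07 5 0.6 | 0 0 0.033 3.3 -1.07 6.5 0.6 | 0 0 0.033 3.3 -1.07 7.5 0.6 | 0 0 0.033 3.3 -1.07 7.5 0.6 | 0 0 0.033 3.3 -1.07 7.5 0.6",
)

```text
clock: 9.73
position: [0.5517, 0.0275, 0.1]
orientation: [0.446, 0.895, -0.001, -0.001]
contact_force: [0.5, -0.8, 0.4]
opening: 0.6
grip_force: 0.0
```

```bash
python3 -c "
from h import *
togo((.5518,.0269,.021),np.radians(37))"
```

```text
rotvec [-0.0019 -0.0005  0.0006] shift [-0.0005 -0.0002  0.079 ] len 0.079 pos [0.5517 0.0275 0.1   ] toolY 37.04 j [-0.05  0.42 -0.09  1.94  0.05  0.79  0.47] t 9.73
```

Call:
step_hand(
  offsets="0 0 0 0 0 1.25 0.6 | 0 0 0 0 0 2.5 0.6 | 0 0 0 0 0 3.5 0.6 | 0 0 0 0 0 3.95 0.6 | 0 0 0 0 0 3.95 0.6 | 0 0 0 0 0 3.95 0.4 | 0 0 0 0 0 3.95 0.2 | 0 0 0 0 0 3.95 0",
)

```text
clock: 10.4
position: [0.5537, 0.0292, 0.0231]
orientation: [0.445, 0.896, 0.001, 0.001]
contact_force: [-0.6, -0.5, -0.1]
opening: 0.455
grip_force: 0.0
```

Call:
step_hand(
  offsets="0 0 0 0 0 0 0 | 0 0 0 0 0 0 0 | 0 0 0 0 0 0 0 | 0 0 0 0 0 0 0 | 0 0 0 0 0 0 0",
)

```text
clock: 10.82
position: [0.5524, 0.0291, 0.0218]
orientation: [0.445, 0.896, -0.0, 0.0]
contact_force: [-1.3, -0.7, 5.6]
opening: 0.227
grip_force: 30.0
```

Call:
step_hand(
  offsets="0 0 0 0 0 -1 0 | 0 0 0 0 0 -2 0 | 0 0 0 0 0 -4 0 | 0 0 0 0 0 -6 0 | 0 0 0 0 0 -8 0 | 0 0 0 0 0 -10 0 | 0 0 0 0 0 -10 0 | 0 0 0 0 0 -10 0",
)

```text
clock: 11.48
position: [0.5537, 0.0295, 0.2238]
orientation: [0.445, 0.896, 0.002, 0.002]
contact_force: [0.8, 0.3, -1.2]
opening: 0.227
grip_force: 30.0
```

Call:
step_hand(
  offsets="0 0 -0.3 4 5 0 0 | 0 0 -0.3 4 5 0 0 | 0 0 -0.3 4 5 0 0 | 0 0 -0.3 4 5 0 0 | 0 0 -0.3 4 5 0 0 | 0 0 -0.3 4 5 0 0",
)

```text
clock: 11.98
position: [0.5825, 0.1528, 0.219]
orientation: [0.306, 0.952, -0.001, -0.002]
contact_force: [-0.1, -0.9, -1.7]
opening: 0.231
grip_force: 30.0
```

```bash
python3 - <<'E'
from h import *
import json
p=bot.camera_params('wrist'); w=snap('wrist','w6.png')
json.dump({k:np.array(v).tolist() for k,v in p.items()},open('w6.json','w'))
togo((.5,.25,.22),np.radians(101))
E
```

```text
rotvec [-0.0026 -0.0028 -0.8153] shift [ 0.1246  0.0314 -0.0004] len 0.128 pos [0.5828 0.1518 0.2195] toolY 54.29 j [-0.18  0.36 -0.19  1.71  0.08  1.08  0.55] t 12.03
```

View pics/w6.png

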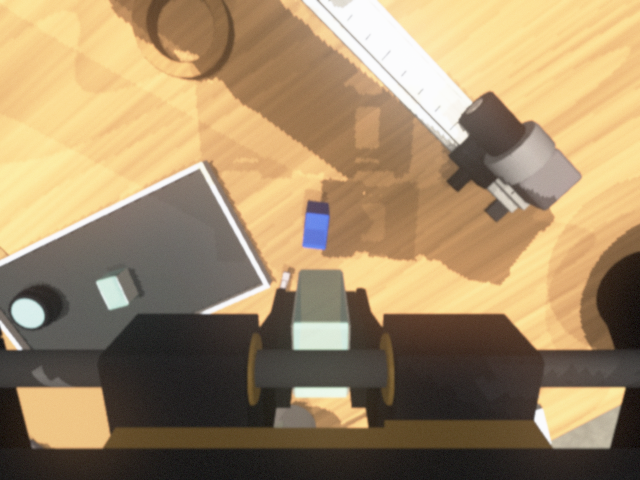

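The block is held squarely in the fingers. I'll take a second wrist view above the bench, paired with w1 for stereo.

```bash
python3 -c "
from h import *
togo((.53,.15,.25),np.radians(18))"
```

```text
rotvec [-3.800e-03 -4.000e-04  6.333e-01] shift [ 0.0419 -0.0324 -0.0303] len 0.061 pos [0.5828 0.1518 0.2195] toolY 54.29 j [-0.18  0.36 -0.19  1.71  0.08  1.08  0.55] t 12.03
```

Call:
step_hand(
  offsets="0 0 0.63 1.5 -2.25 -1.5 0 | 0 0 0.63 1.5 -2.25 -1.5 0 | 0 0 0.63 1.5 -2.25 -1.5 0 | 0 0 0.63 1.5 -2.25 -1.5 0 | 0 0 0.63 1.5 -2.25 -1.5 0 | 0 0 0.63 1.5 -2.25 -1.5 0 | 0 0 0.63 1.5 -2.25 -1.5 0 | 0 0 0.63 1.5 -2.25 -1.5 0",
)

```text
clock: 12.7
position: [0.5328, 0.1333, 0.2511]
orientation: [0.585, 0.811, -0.0, -0.0]
contact_force: [-0.7, 0.3, -0.7]
opening: 0.228
grip_force: 30.0
```

```bash
python3 - <<'E'
from h import *
import json
p=bot.camera_params('wrist'); w=snap('wrist','w7.png')
json.dump({k:np.array(v).tolist() for k,v in p.items()},open('w7.json','w'))
q=json.load(open('w1.json')); a=cv2.imread('pics/w1.png'); W=np.zeros((600,800,3),np.uint8)
for i,(im,P) in enumerate(((a,q),(w[:,:,::-1],p))):
    u,v=proj(P,(.5,.25,.085)); x=int(np.clip(u-160,0,360));y=int(np.clip(v-80,0,330)); print(u,v,x,y)
    W[i*300:i*300+300,:]=cv2.resize(im[y:y+105,x:x+280],(800,300),interpolation=cv2.INTER_CUBIC)
cv2.imwrite('pics/c5.png',W)
togo((.5,.25,.22),np.radians(101))
E
```

```text
394.8544412482569 100.25411760029925 234 20
326.8233428972439 54.78131714656696 166 0
rotvec [-5.0000e-04 -4.0000e-04 -1.4429e+00] shift [0.1209 0.0054 0.0311] len 0.125 pos [0.5329 0.1335 0.2511] toolY 18.33 j [-0.24  0.24 -0.1   1.79  0.03  1.11 -0.03] t 12.75
```

View pics/c5.png

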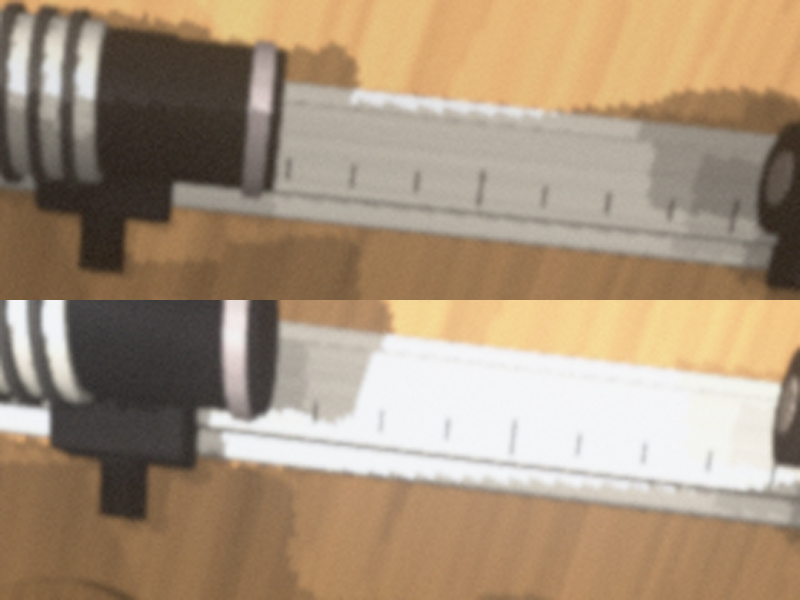

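The rail scale's long mid tick is at (480,188) in the upper crop and (513,437) in the lower. The rail edges run at about (290,85)-(760,130) and (180,205)-(760,265). The lamp ring is centred near (262,117) and the sensor's window near (780,178).

```bash

cat > bench.py <<'E'
from h import *
import json
q=json.load(open('w1.json'));p=json.load(open('w7.json'));s=280/800;t=bot.camera_params('top')
f1=lambda u,v:(234+u*s,20+v*s); f7=lambda u,v:(166+u*s,(v-300)*s)
print('tick',tri([q,p],[f1(480,188),f7(513,437)]).round(4))
for n,P,f,L in(('w1',q,f1,dict(up=((300,86),(750,131)),line=((300,197),(740,241)),lo=((300,218),(740,263)))),('w7',p,f7,dict(up=((300,324),(760,378)),line=((300,440),(720,488)),lo=((300,466),(720,514))))):
    for k,(a,b) in L.items():
        A=onplane(P,f(*a),.02);B=onplane(P,f(*b),.02); th=np.arctan2(*(B-A)[[1,0]]); print(n,k,np.degrees(th).round(1),'y at x=.5:',(A[1]+(B-A)[1]*(.5-A[0])/(B-A)[0]).round(4))
for n,P,f,u in(('lampring w1',q,f1,(261,117)),('lampfront w1',q,f1,(279,120)),('sens window w1',q,f1,(782,178)),('sens w7',p,f7,(792,404))): print(n,onplane(P,f(*u),.085).round(4))
print('sens tri',tri([q,p],[f1(782,178),f7(792,404)]).round(4))
g=lambda u,v:(170+(u-400)/4,196+v/4)
print('top lamp front',onplane(t,g(492,383),.085).round(4),'lamp back',onplane(t,g(495,525),.085).round(4),'sens front',onplane(t,g(486,178),.085).round(4),'sens back',onplane(t,g(480,48),.085).round(4))
E
python3 bench.py
```

```text
tick [0.5122 0.268  0.0188]
w1 up 12.5 y at x=.5: 0.2896
w1 line 12.3 y at x=.5: 0.2572
w1 lo 12.2 y at x=.5: 0.2508
w7 up 12.3 y at x=.5: 0.2894
w7 line 12.3 y at x=.5: 0.2574
w7 lo 12.2 y at x=.5: 0.2499
lampring w1 [0.4421 0.26   0.085 ]
lampfront w1 [0.4466 0.2608 0.085 ]
sens window w1 [0.5752 0.2872 0.085 ]
sens w7 [0.5754 0.2877 0.085 ]
sens tri [0.5754 0.2875 0.0847]
top lamp front [0.4408 0.2563 0.085 ] lamp back [0.3544 0.239  0.085 ] sens front [0.5713 0.2835 0.085 ] sens back [0.6577 0.3029 0.085 ]
```

The rows are not in the units I measure in: shifts go in units of 20 mm. I convert before sending: 0.135 m is 6.75, 0.015 m is 0.75.

Call:
step_hand(
  offsets="0 0 -1.466 6.75 0.75 0 0 | 0 0 -1.466 6.75 0.75 0 0 | 0 0 -1.466 6.75 0.75 0 0 | 0 0 -1.466 6.75 0.75 0 0 | 0 0 -1.466 6.75 0.75 0 0 | 0 0 -1.466 6.75 0.75 0 0 | 0 0 -1.466 6.75 0.75 0 0 | 0 0 -1.466 6.75 0.75 0 0",
)

```text
clock: 13.42
position: [0.5049, 0.267, 0.2511]
orientation: [0.122, 0.993, -0.0, -0.0]
contact_force: [-1.2, -0.4, -0.2]
opening: 0.223
grip_force: 30.0
```

```bash
python3 -c "
from h import *
togo((.511,.273,.2),np.radians(102.3))"
```

```text
rotvec [-2.000e-04 -5.000e-04 -4.587e-01] shift [-0.0045  0.0073  0.0511] len 0.052 pos [0.5049 0.267  0.2511] toolY 76.02 j [-0.29  0.3  -0.33  1.74  0.11  1.13  0.67] t 13.42
```

Call:
step_hand(
  offsets="0 0 -0.459 -0.225 0.365 2 0 | 0 0 -0.459 -0.225 0.365 2.5 0 | 0 0 -0.459 -0.225 0.365 2.5 0 | 0 0 -0.459 -0.225 0.365 2.5 0 | 0 0 -0.459 -0.225 0.365 2.5 0 | 0 0 -0.459 -0.225 0.365 2.5 0 | 0 0 -0.459 -0.225 0.365 2.5 0",
)

```text
clock: 14.0
position: [0.5113, 0.273, 0.2015]
orientation: [-0.103, 0.995, 0.0, 0.0]
contact_force: [-0.1, -0.5, -0.4]
opening: 0.226
grip_force: 30.0
```

```bash
python3 -c "
from h import *
togo((.511,.273,.0738),np.radians(102.3))"
```

```text
rotvec [ 0.0001  0.0003 -0.0092] shift [3.000e-04 1.000e-04 1.277e-01] len 0.128 pos [0.5113 0.273  0.2015] toolY 101.77 j [-0.24  0.36 -0.41  1.77  0.17  1.04  1.06] t 14.0
```

Call:
step_hand(
  offsets="0 0 -0.009 0 0 1 0 | 0 0 -0.009 0 0 2 0 | 0 0 -0.009 0 0 3 0 | 0 0 -0.009 0 0 4 0 | 0 0 -0.009 0 0 5 0 | 0 0 -0.009 0 0 5.75 0 | 0 0 -0.009 0 0 6.4 0 | 0 0 -0.009 0 0 6.4 0",
)

```text
clock: 14.67
position: [0.5097, 0.2722, 0.071]
orientation: [-0.108, 0.994, -0.001, -0.002]
contact_force: [-1.3, -0.9, -1.3]
opening: 0.227
grip_force: 30.0
```

Call:
step_hand(
  offsets="0 0 0 0 0 0 0 | 0 0 0 0 0 0 0 | 0 0 0 0 0 0 0 | 0 0 0 0 0 0 0",
)

```text
clock: 15.0
position: [0.5118, 0.2736, 0.0745]
orientation: [-0.108, 0.994, 0.0, 0.001]
contact_force: [0.6, 0.3, -0.7]
opening: 0.228
grip_force: 30.0
```

```bash
python3 - <<'E'
from h import *
togo((.511,.273,.0738),np.radians(102.3))
snap('top','top9.png'); snap('scene','scene9.png')
for n in('top','scene'):
    print(n,proj(bot.camera_params(n),(.511,.273,.085)))
# can unchanged since release? other things?
a=cv2.imread('pics/top2.png').astype(int);b=cv2.imread('pics/top9.png').astype(int)
print('can region diff',abs(a-b)[275:320,400:450].mean())
E
```

```text
rotvec [0.0006 0.0021 0.0013] shift [ 0.0009 -0.0004  0.0007] len 0.001 pos [0.5118 0.2736 0.0745] toolY 102.38 j [-0.28  0.51 -0.37  1.88  0.25  0.79  1.  ] t 15.0
top [191.37144967 263.75719357]
scene [496.75365902 279.8412957 ]
can region diff 20.396
```

```bash

python3 - <<'E'
from h import *
for f in('top2','top9'):
    b=cv2.imread(f'pics/{f}.png')[270:325,400:450].astype(int); g=b.min(2); m=g>140; y,x=np.nonzero(m); y2,x2=np.nonzero((b.max(2)-g<25)&(g>60)&(g<140)&(np.arange(50)[None]<38))
    print(f,m.sum(),(x.mean()+400,y.mean()+270) if m.any() else None,'grey',len(x2),x2.mean()+400,y2.mean()+270)
w=snap('wrist','w9.png'); a=cv2.cvtColor(cv2.imread('pics/w6.png')[268:350,290:352],cv2.COLOR_BGR2GRAY); B=cv2.cvtColor(w,cv2.COLOR_RGB2GRAY)[250:370,275:370]
r=cv2.matchTemplate(B,a,cv2.TM_CCOEFF_NORMED); print(cv2.minMaxLoc(r)[1::2],'expect (15,18)')
o=bot.get_obs();print(o['position'],np.abs(o['qd']).max(),o['grip_force'])
E
```

```text
top2 81 (np.float64(429.08641975308643), np.float64(293.81481481481484)) grey 403 422.98263027295286 297.4789081885856
top9 112 (np.float64(430.69642857142856), np.float64(295.45535714285717)) grey 381 422.4698162729659 297.7769028871391
(0.9720472097396851, (15, 18)) expect (15,18)
[0.51137894 0.27329878 0.07398942] 0.004265336266597892 29.999854657799006
```

```bash
python3 -c "
from station import bot
print(bot.finish_job())"
```

```text
the job is handed in; nothing more can be done
None
```

I handed the job in at about 15 s: the can's label faces the reader, and the block is held still on the beam at mid-gap. My measurements put both within tolerance, but the hand-in returned no verdict.

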